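Saddle the cutting guide on the pizza board

TASK

Get the sheet pizza ready for its next cut. Lay the serving tongs that are lying on it flat in the steel utensil tray, then take the one cutting guide of the three that fits over this pizza board and set it down straddling the board, its wide end on the robot's side and pushed flush against the board's near long edge, with its bevelled edge along the line scored across the pizza. Keep the gripper off the pizza, leave the other two guides standing clear of the board and do not shift the sauce cup, the can or the shakers.

Things in the scene. Friction and masses are not known exactly. Their poses are not given: they have to be found in the camera images.
- board: maple pizza board, 200 mm (its x) x 340 mm (its y) x 22 mm high, fixed on the counter. Origin at the centre of its underside, z up; its -x long side (at x = -100 mm, upright face 22 mm high) is the near edge, towards the robot
- pizza: rectangular sheet-baked pizza on the board, 168 mm (x) x 190 mm (y) x 20 mm high, fixed; axes parallel to the board's. Origin at the centre of its underside, which lies 22 mm above the counter
- score_line (a point): middle of the line, 5 mm wide, scored across the top of the pizza along the board's x (from the near to the far long side), halfway along the pizza
- tongs: steel serving tongs lying on their side on the pizza, 254 mm long along their y, at most 56 mm wide along their x, 28 mm high; they grip as one rigid piece: take both arms from above, closing along x, at the origin. Origin on the underside at mid length; about 0.13 kg
- tray: low stainless utensil tray, 110 mm (x) x 300 mm (y), fixed; floor 3 mm thick, rim 11 mm high, 104 x 294 mm inside. Origin at the centre of its underside; the tongs fit in with their length along the tray's y, either way round
- guide_m: cutting guide for this board: steel strip carried on two grey end plates (14 mm thick) that stand on the counter, wide end (80 mm) at -x, narrow end (44 mm) at +x; 205 mm clear between their inner faces, 233 overall, 0.3-0.6 kg. Origin midway between the ends, at foot level; z up. Black grip on top centred on the origin: 84 mm long (x), 24 wide (y), from 56 to 90 mm up
- guide_m_edge (a point): middle of its bevelled edge, the one a cutting wheel runs along: at (0, -26, 52) mm in the guide's frame. The strip is 4 mm thick, underside 52 mm up, from y = -26 (bevelled) to y = +16 mm
- guide_m_face_l (a point): left end of the inner face of its wide end: at (-102.5, +40, 12) mm in its frame. Below this, the inner faces of both ends are bevelled back by 4 mm as a lead-in
- guide_m_face_r (a point): right end of the inner face of its wide end: at (-102.5, -40, 12) mm in its frame
- guide_s: look-alike guide for a narrower board: 185 mm between its ends, too short for this board; otherwise as the other guide
- guide_l: look-alike guide for a wider board: 225 mm between its ends, too long for this board; otherwise as the other guide
- dip_red: small round red sauce cup with a lid, 69 mm across, 34 mm high, on the board beside the pizza; stays there. Origin under its centre
- can: drinks can, 66 mm across, 115 mm high, behind the board; stays there. Origin under its centre
- shaker_cheese: glass shaker 73 mm across, 119 mm high, left of the guides; stays there. Origin under its centre
- shaker_chili: like shaker beside it; stays there

How it is judged:
By the outcome, as a careful person would: the job done as asked, in the order asked, and still so for the second after the job is handed in, with the robot touching nothing.
It also fails if it takes over 64 s, if anything falls off the work surface, if the arm or the gripper's body presses on something with over 40 N, if the wrist force passes 120 N, or if a joint passes its speed limit or range.

ROBOT

A 7-joint arm with a two-finger parallel gripper is mounted at the origin on a cart in front of the work surface, level with it; the furniture and walls round the work are solid. World frame = base frame: x ahead of the robot, y to its left, z up, the work surface at z = 0. Lengths are in m, angles in rad, forces in N, time in s.
With the tool pointing down it reaches from about 0.35 to 0.9 m from the base axis. Payload 7.2 kg.
Tool frame: the origin (TCP) lies at the centre of the arm's flange, where the gripper is bolted on; the fingertips stand env.nose_length ahead of it and the grasp point (between the pads) lies 163 mm ahead of it (env.nose_length is the distance from the TCP to the fingertips, in m); z points along the fingers, y is the direction in which the jaws open and shut (so a half turn about z gives the same grasp; the last joint's range is limited). The gripper opens to 88 mm and grips with 3 to 60 N. Pads are 20 mm wide; open, the fingers measure 115 mm over their backs; the gripper's body (75 mm by 178 mm) begins 61 mm behind the grasp point.
Start: joints at [1.108, 0.411, -0.013, 1.596, 0.006, 1.134, -0.082], TCP at [0.24, -0.577, 0.405] pointing down, gripper open.
Joint ranges: [-2.95, 2.95], [-0.29, 1.99], [-1.47, 1.44], [0.14, 2.54], [-1.03, 4.17], [0.13, 1.85], [-2.86, 2.86]. Speed limits (rad/s): [2.39, 2.39, 3.01, 3.01, 3.14, 3.14, 3.14].

INTERFACE

Orientations are given as a unit quaternion [w, x, y, z].
In Python, from plant import env, optics gives the robot as it stands.
- The arm moves only by the shell command python3 -m inch 'ROWS' [FORCE]. ROWS is JSON, a list of rows, each a list of 7 numbers: the turn, a rotation vector about the tool's x, y, z in units of 8 degrees (1.0 is 8 degrees), then the shift along the tool's x, y, z in units of 25 mm (1.0 is 25 mm), then the closure, from -1 (fully open) to 1 (shut). A call has 1 to 20 rows; each row shifts and turns the commanded pose from where the row before left it, along the tool's axes as they then stand; what a row does not reach is not made up. A row lasts 1/8 s, in which the tool goes at most 62.5 mm and 10.7 degrees, less where a joint would pass 70% of its speed; a pose out of reach is approached as far as the arm can. A call is refused whole if a number of a shift passes 1 or a number of a turn 1, either way. A call with a gripper value outside its range is refused whole. The fingers move at their own pace and stop on an object; FORCE is the grip in N (left out, the last holds). Time passes only in rows, so rows that do not move let the fingers close. It gives the time, the measured TCP pose, the force and the opening at its end, in the units of the state.
- env.get_obs(): the state, without advancing time (a new reading comes with each control period).
- optics.capture(name): name is "side" or "top" or "wrist"; returns a dict with "frame" (384x512x3 uint8, red, green, blue), "fx", "fy", "cx", "cy" (pixels), "k1" (the pictures are not rectified: a ray, as slopes to the right and down, at radius r is drawn at 1 + k1 r^2 times it, then the intrinsics apply), "xyz" and "orientation" of the camera in the world. Camera axes: x right, y up, looking along -z (the intrinsics and any distortion apply to the point x, -y, -z); pixel columns grow to the right and rows downward; lengths in m; the calibration is good to about 2 mm. A picture is of the moment at which its call begins. There is no depth.
- env.job_done(): hands the job in, once; it reports no verdict.
The state is a dict: "clock": time; "joints": joint angles; "joint_vel": joint speeds; "joint_torque": joint torques, N m; "ee_pos": TCP position; "ee_rot": TCP orientation; "wrist_force": force on the tool from outside, world axes, zero at the start; "moment": the same for the moment, N m; "grip_width": finger opening in m.
Only numpy, scipy, OpenCV 4.12 (cv2) and the standard library are available. Lean on these libraries where they do the work, as an engineer would, in place of code of your own. Each camera call takes 0.05 s, during which the arm holds its last target. There are 200 camera calls.

## Working session

There is one attempt and no reset: what is moved stays moved. The work goes in short steps, Python scripts to look and compute and a shell command to move; the robot and the scene stay as the last step left them, time stands still between calls to the robot, and variables do not carry over. Pictures are saved under pics/ and viewed, about 8 in all and at most 12, crops included, and the job is handed in when it is done.

```bash
ls; mkdir -p pics
python3 - <<'E'
from plant import env, optics
import cv2
for n in ("side","top","wrist"):
    c=optics.capture(n)
    print(n,{k:(v.tolist() if hasattr(v,'tolist') else v) for k,v in c.items() if k!="frame"})
    cv2.imwrite(f"pics/{n}0.png",c["frame"][:,:,::-1])
print(env.get_obs(),env.nose_length)
a=cv2.imread("pics/top0.png");cv2.imwrite("pics/top0b.png",cv2.resize(a,(800,600),interpolation=cv2.INTER_CUBIC))
E
```

```text
pics
side {'fx': 366.9125594210216, 'fy': 366.9125594210216, 'cx': 256.8615148571026, 'cy': 184.37008287156405, 'k1': 0.021301285150628808, 'xyz': [0.6348392018827271, -0.8457168593579186, 0.7509300386375897], 'orientation': [0.892214031398582, 0.4506190477285746, 0.01636541146640994, 0.025075272824396172]}
top {'fx': 422.2824285540904, 'fy': 422.2824285540904, 'cx': 246.83300700045302, 'cy': 189.73459698558966, 'k1': -0.12591676280132288, 'xyz': [0.09796960671798567, -0.07353467105301055, 1.2846091132380606], 'orientation': [0.8084168455723928, 0.15852248120572143, -0.10471609879536752, -0.5571062424710771]}
wrist {'fx': 276.2887688404433, 'fy': 276.2887688404433, 'cx': 253.37400324449334, 'cy': 192.73491835686693, 'k1': -0.05899512489535731, 'xyz': [0.3046781098338102, -0.5510909448643846, 0.3848431496234176], 'orientation': [0.825585186385251, -0.10416622163445212, 0.07106691039687814, -0.5500072658958921]}
{'clock': 0.15, 'joints': array([ 1.10777771,  0.4117011 , -0.01274923,  1.59678335,  0.00559932,
        1.13429389, -0.08220795]), 'joint_vel': array([ 0.00122945, -0.00186875, -0.00070969, -0.00242524, -0.00023052,
       -0.00286801,  0.00084896]), 'joint_torque': array([ 2.27533354e-03, -5.88336754e+01,  6.42636828e-01, -2.91293031e+01,
       -5.37862116e-02,  1.57968944e-02,  9.35159346e-05]), 'ee_pos': array([ 0.24034804, -0.57678199,  0.40403935]), 'ee_rot': array([-5.56726473e-04,  9.80572995e-01,  1.96153694e-01, -1.44186478e-04]), 'wrist_force': array([ 0.60906339, -0.35231862,  0.87157891]), 'moment': array([ 0.0132727 , -0.0300455 ,  0.00769754]), 'grip_width': 0.08823452399341174} 0.182
```

View pics/top0b.png

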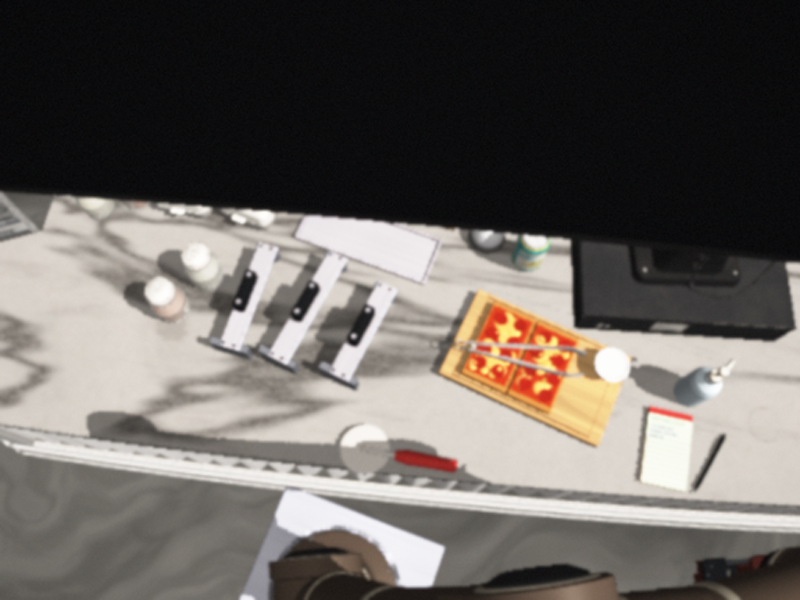

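View pics/side0.png

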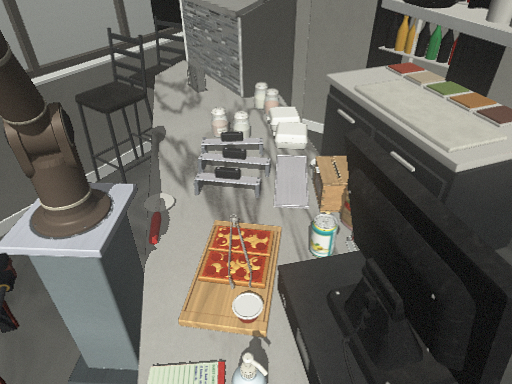

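The top view shows three guides (left), a tray above centre and the board with the tongs and cup (right). The side view shows the same, with the guides at about (230,165), the tray at (291,180) and the board at (235,275). I'll enlarge both and set up the helpers.

```bash
cat > h.py <<'E'
import numpy as np, cv2
from scipy.spatial.transform import Rotation as R
from plant import env, optics
def rot(q): return R.from_quat([q[1],q[2],q[3],q[0]]).as_matrix()
def ray(c,u,v):
    a=np.array([(u-c["cx"])/c["fx"],(v-c["cy"])/c["fy"]]); s=a.copy()
    for _ in range(20): s=a/(1+c["k1"]*(s@s))
    return rot(c["orientation"])@np.array([s[0],-s[1],-1.])
def at(c,u,v,z):
    d=ray(c,u,v); o=np.array(c["xyz"]); return o+d*(z-o[2])/d[2]
def proj(c,P):
    p=(np.atleast_2d(P)-np.array(c["xyz"]))@rot(c["orientation"])
    s=np.c_[p[:,0]/-p[:,2],-p[:,1]/-p[:,2]]; s=s*(1+c["k1"]*(s**2).sum(1))[:,None]
    return s*[c["fx"],c["fy"]]+[c["cx"],c["cy"]]
def crop(img,u0,v0,u1,v1,k,name,step=20):
    a=cv2.resize(img[v0:v1,u0:u1,::-1],None,fx=k,fy=k,interpolation=cv2.INTER_CUBIC)
    for u in range(-(-u0//step)*step,u1,step):
        x=int((u-u0+.5)*k);cv2.line(a,(x,0),(x,6),(0,0,255),1);cv2.putText(a,str(u),(x+2,10),0,.35,(255,0,255),1)
    for v in range(-(-v0//step)*step,v1,step):
        y=int((v-v0+.5)*k);cv2.line(a,(0,y),(6,y),(0,0,255),1);cv2.putText(a,str(v),(0,y-2),0,.35,(255,0,255),1)
    cv2.imwrite(name,a)
E
python3 - <<'E'
from h import *
crop(cv2.imread("pics/top0.png")[:,:,::-1],130,130,410,290,2.85,"pics/t1.png")
crop(cv2.imread("pics/side0.png")[:,:,::-1],170,120,350,335,2.79,"pics/s1.png")
E
```

```text
(no output)
```

View pics/t1.png

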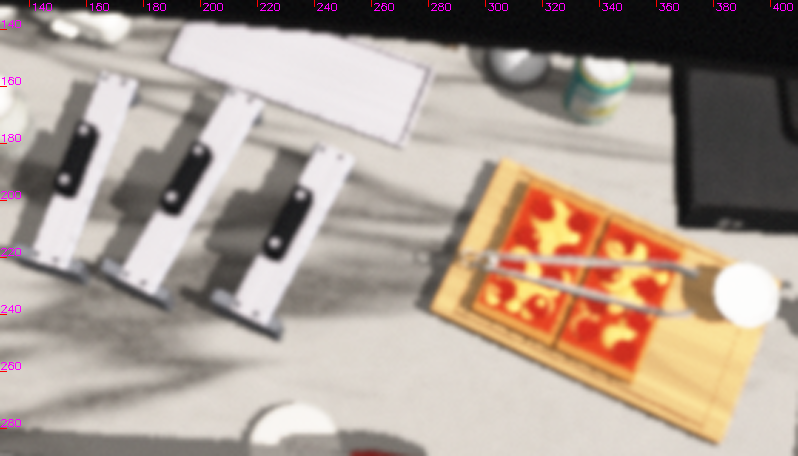

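View pics/s1.png

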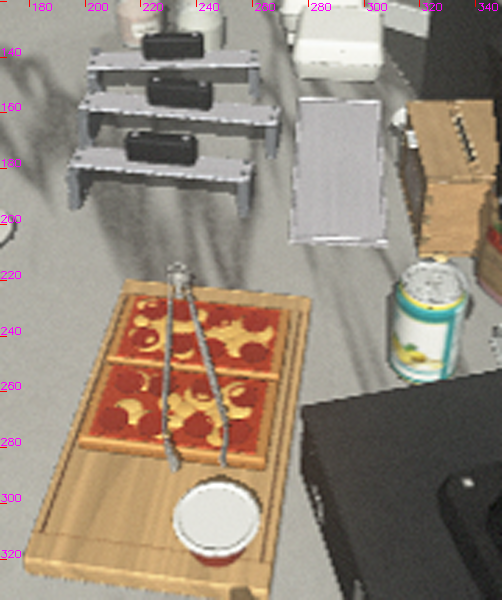

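Top crop: the left guide, nearest the shakers, has strip ends at about (118,78) and (48,262), the middle one looks longest and the right one shortest. The board corners are at (505,158), (430,308) and (718,443) in the crop. Next I'll fit poses using both views.

```bash
cat > m.py <<'E'
from h import *
from scipy.optimize import least_squares
T=optics.capture("top");S=optics.capture("side")
t=lambda x,y:(130+x/2.85-.5,130+y/2.85-.5)
s=lambda x,y:(170+x/2.79-.5,120+y/2.79-.5)
def fit(name,obs,x0):
    def f(p):
        r=R.from_euler('z',p[2]).as_matrix(); e=[]
        for c,px,P in obs: e.append(proj(c,r@np.array(P)+[p[0],p[1],0])[0]-px)
        return np.array(e).ravel()
    o=least_squares(f,x0); print(name,o.x[:2].round(4),np.degrees(o.x[2]).round(2)); print(f(o.x).reshape(-1,2).round(1).tolist()); return o.x
E
python3 - <<'E'
from m import *
B=[(T,t(505,158),(.1,.17,.022)),(T,t(430,308),(-.1,.17,.022)),(T,t(718,443),(-.1,-.17,.022)),
(S,s(310,298),(.1,.17,.022)),(S,s(125,282),(-.1,.17,.022)),(S,s(27,560),(-.1,-.17,.022)),(S,s(270,586),(.1,-.17,.022))]
b=fit("board",B,[.55,-.3,0])
fit("boardT",B[:3],b);fit("boardS",B[3:],b)
R_=[(T,t(168,62),(-.055,.15,.011)),(T,t(402,147),(-.055,-.15,.011)),(T,t(432,68),(.055,-.15,.011)),
(S,s(300,98),(-.055,.15,.011)),(S,s(378,98),(.055,.15,.011)),(S,s(386,243),(.055,-.15,.011)),(S,s(291,241),(-.055,-.15,.011))]
fit("tray",R_,[.7,.1,0])
for n,a,bb in (("L",(118,78),(48,262)),("M",(243,95),(142,288)),("R",(333,152),(248,310))):
    p,q=at(T,*t(*a),.056),at(T,*t(*bb),.056); print(n,p.round(3),q.round(3),np.linalg.norm(p-q).round(4))
for n,a,bb in (("L",(90,58),(260,58)),("M",(80,103),(279,115)),("R",(70,163),(255,168))):
    p,q=at(S,*s(*a),.056),at(S,*s(*bb),.056); print(n,p.round(3),q.round(3),np.linalg.norm(p-q).round(4))
for n,c,px in (("hingeT",T,t(482,258)),("tipfarT",T,t(697,272)),("tipnearT",T,t(690,313)),("hinge end T",T,t(420,258)),
 ("hingeS",S,s(180,285)),("hendS",S,s(180,264)),("tipnearS",S,s(175,468)),("tipfarS",S,s(224,463))):
    print(n,at(c,*px,.056).round(3))
E
```

```text
board [ 0.5399 -0.215 ] -4.96
[[-1.3, -0.8], [-0.3, 0.5], [1.4, 0.0], [0.8, -1.3], [-0.0, -1.9], [-1.3, -0.4], [0.7, 1.8]]
boardT [ 0.5392 -0.2155] -5.75
[[-0.5, -0.9], [-0.3, -0.1], [0.8, 0.8]]
boardS [ 0.5397 -0.2149] -4.58
[[0.3, -1.5], [-0.5, -1.8], [-1.0, -0.1], [1.1, 1.6]]
tray [0.686  0.2033] -0.89
[[-0.2, 0.1], [0.6, 0.3], [1.5, 0.1], [-0.6, -0.5], [0.4, 0.5], [0.5, -1.1], [-0.4, -1.9]]
L [0.576 0.384 0.056] [0.348 0.363 0.056] 0.2286
M [0.607 0.241 0.056] [0.359 0.255 0.056] 0.2484
R [0.577 0.121 0.056] [0.377 0.14  0.056] 0.2015
L [0.347 0.368 0.056] [0.58  0.379 0.056] 0.2326
M [0.355 0.252 0.056] [0.61  0.236 0.056] 0.2552
R [0.368 0.12  0.056] [0.586 0.121 0.056] 0.2173
hingeT [ 0.519 -0.072  0.056]
tipfarT [ 0.586 -0.295  0.056]
tipnearT [ 0.539 -0.299  0.056]
hinge end T [ 0.496 -0.01   0.056]
hingeS [ 0.521 -0.084  0.056]
hendS [ 0.517 -0.052  0.056]
tipnearS [ 0.541 -0.308  0.056]
tipfarS [ 0.581 -0.3    0.056]
```

The left guide is guide_m: it measures about 0.229–0.233 m, against about 0.25 for the middle one and 0.21 for the right one. The tongs are at about (0.539, -0.176), yaw about 10°. Next I'll write a helper that converts targets to row units.

```bash
cat >> h.py <<'E'
def go(x,y,z,phi=None,obs=None):
    """units to bring grasp point to xyz with tool x-axis heading phi deg, tool straight down: turn first, then shift"""
    o=obs or env.get_obs(); M=rot(o["ee_rot"]); p=np.array(o["ee_pos"])
    cur=np.degrees(np.arctan2(M[1,0],M[0,0])); phi=cur if phi is None else phi
    f=np.radians(phi); G=np.array([[np.cos(f),np.sin(f),0],[np.sin(f),-np.cos(f),0],[0,0,-1]]).T
    G=np.array([[np.cos(f),np.sin(f),0],[np.sin(f),-np.cos(f),0],[0,0,-1.]])
    tv=R.from_matrix(M.T@G).as_rotvec(degrees=True)/8
    sh=G.T@(np.array([x,y,z+.163])-p)/.025
    g=p+M[:,2]*.163
    print("heading",cur.round(1),"grasp",g.round(4),"| turn",tv.round(2),"shift",sh.round(2),"| F",np.round(o["wrist_force"],1),"w",round(o["grip_width"],4),"t",o["clock"])
E
python3 -c "
from h import *
go(.539,-.176,.24,99.9)"
```

```text
heading 22.6 grasp [ 0.2403 -0.5767  0.2413] | turn [-0.   -0.   -9.66] shift [13.74 14.52  0.05] | F [ 0.2  0.5 -0. ] w 0.0877 t 0.25
```

```bash
python3 -m inch '[[0,0,-0.966,0,0,0,-1],[0,0,-0.966,0,0,0,-1],[0,0,-0.966,0,0,0,-1],[0,0,-0.966,0,0,0,-1],[0,0,-0.966,0,0,0,-1],[0,0,-0.966,0,0,0,-1],[0,0,-0.966,0,0,0,-1],[0,0,-0.966,0,0,0,-1],[0,0,-0.966,0,0,0,-1],[0,0,-0.966,0,0,0,-1]]' 20
python3 -m inch '[[0,0,0,0.91,0.96,0,-1],[0,0,0,0.91,0.96,0,-1],[0,0,0,0.91,0.96,0,-1],[0,0,0,0.91,0.96,0,-1],[0,0,0,0.91,0.96,0,-1],[0,0,0,0.91,0.96,0,-1],[0,0,0,0.91,0.96,0,-1],[0,0,0,0.91,0.96,0,-1],[0,0,0,0.91,0.96,0,-1],[0,0,0,0.91,0.96,0,-1],[0,0,0,0.91,0.96,0,-1],[0,0,0,0.91,0.96,0,-1],[0,0,0,0.91,0.96,0,-1],[0,0,0,0.91,0.96,0,-1],[0,0,0,0.91,0.96,0,-1],[0,0,0,0,0,0,-1]]'
python3 - <<'E'
from h import *
go(.539,-.176,.24,99.9)
c=optics.capture("wrist"); print(c["xyz"],c["orientation"])
crop(c["frame"],0,0,512,384,1.56,"pics/w1.png",40)
E
```

```text
clock: 1.5
ee_pos: [0.2403, -0.5769, 0.4045]
ee_rot: [-0.0, 0.642, 0.767, 0.0]
wrist_force: [-0.4, -1.1, -0.4]
grip_width: 0.088
clock: 3.5
ee_pos: [0.5375, -0.1762, 0.4046]
ee_rot: [-0.0, 0.642, 0.767, 0.001]
wrist_force: [0.6, -0.7, -0.2]
grip_width: 0.0878
heading 100.2 grasp [ 0.5376 -0.176   0.2416] | turn [ 0.01 -0.01  0.03] shift [-0.    0.06  0.06] | F [ 0.6 -0.7 -0.2] w 0.0878 t 3.5
[ 0.52716134 -0.10981632  0.38564218] [ 0.98828625 -0.12424415 -0.01123402  0.08790612]
```

View pics/w1.png

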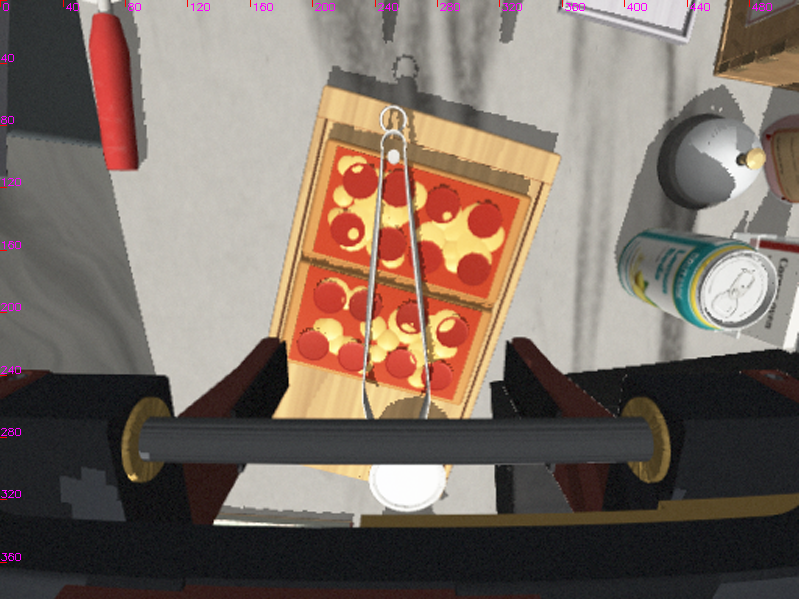

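The wrist view shows the tongs with their ring at (393,108), hinge at (393,155) and arms at mid-length (371,280) and (421,280). The scored line runs from (302,260) to (494,306), and the board's corners are at (327,87) and (560,155).

Run:
```python
from h import *
c=optics.capture("wrist"); w=lambda x,y:(x/1.56-.5,y/1.56-.5)
for n,p,z in (("ringend",(393,106),.056),("hinge",(393,155),.056),("armL@230",(375,230),.056),("armR@230",(416,230),.056),("armL",(371,290),.056),("armR",(422,290),.056),("armLlow",(366,400),.056),("armRlow",(430,400),.056),
 ("nearleft",(327,87),.022),("farleft",(560,155),.022),("near",(270,400),.022),("near2",(300,240),.022),("score near",(302,260),.042),("score far",(494,306),.042),
 ("pz NL",(335,142),.042),("pz FL",(530,198),.042),("pzNR",(288,365),.042),("pzFR",(458,403),.042),("tray NR",(562,5),.011)):
    print(n,at(c,*w(*p),z)[:2].round(4))
```

```text
ringend [ 0.5137 -0.0532]
hinge [ 0.5195 -0.0864]
armL@230 [ 0.5155 -0.1425]
armR@230 [ 0.5461 -0.1371]
armL [ 0.52   -0.1891]
armR [ 0.5594 -0.1821]
armLlow [ 0.531  -0.2835]
armRlow [ 0.584  -0.2741]
nearleft [ 0.4589 -0.042 ]
farleft [ 0.6522 -0.0592]
near [ 0.4432 -0.3174]
near2 [ 0.4534 -0.1649]
score near [ 0.461  -0.1776]
score far [ 0.6221 -0.188 ]
pz NL [ 0.4743 -0.0836]
pz FL [ 0.6301 -0.0979]
pzNR [ 0.46   -0.2701]
pzFR [ 0.6113 -0.2796]
tray NR [0.6298 0.0544]
```

```bash
python3 -c "
from h import *
go(.538,-.178,.065,101)"
```

```text
heading 99.9 grasp [ 0.536  -0.1792  0.2414] | turn [-0.01  0.   -0.13] shift [0.03 0.08 7.06] | F [-0.6 -0.4 -0.8] w 0.0878 t 3.6
```

```bash
python3 -m inch '[[0,0,-0.12,0.03,0.06,1,-1],[0,0,0,0,0,1,-1],[0,0,0,0,0,1,-1],[0,0,0,0,0,1,-1],[0,0,0,0,0,1,-1],[0,0,0,0,0,1,-1],[0,0,0,0,0,0.5,-1],[0,0,0,0,0,0.5,-1],[0,0,0,0,0,0,-1]]' 20
python3 -m inch '[[0,0,0,0,0,0,1],[0,0,0,0,0,0,1],[0,0,0,0,0,0,1],[0,0,0,0,0,0,1],[0,0,0,0,0,0,1]]' 20
python3 -c "
from h import *
go(.538,-.178,.065,101)"
```

```text
clock: 4.72
ee_pos: [0.5374, -0.1782, 0.2292]
ee_rot: [-0.0, 0.637, 0.771, -0.0]
wrist_force: [0.5, 0.2, 0.6]
grip_width: 0.0876
clock: 5.35
ee_pos: [0.5377, -0.1779, 0.2297]
ee_rot: [0.0, 0.637, 0.771, -0.0]
wrist_force: [0.1, 0.0, 0.7]
grip_width: 0.0424
heading 100.9 grasp [ 0.5377 -0.1779  0.0667] | turn [ 0.    0.   -0.02] shift [-0.01  0.01  0.07] | F [0.1 0.  0.7] w 0.0424 t 5.35
```

```bash
python3 -m inch '[[0,0,0,0,0,-0.5,1],[0,0,0,0,0,-1,1],[0,0,0,0,0,-1,1],[0,0,0,0,0,-1,1],[0,0,0,0,0,-1,1],[0,0,0,0,0,-1,1],[0,0,0,0,0,0,1]]' 20
python3 - <<'E'
from h import *
S=optics.capture("side"); s=lambda x,y:(170+x/2.79-.5,120+y/2.79-.5)
for p,z in (((420,250),0),((405,160),0.0),((410,110),.1),((420,180),.1),((300,75),0),((440,370),0)): print(p,at(S,*s(*p),z).round(3))
go(.6855,.2033,.2,89.1)
cv2.imwrite("pics/s2.png",S["frame"][80:384,130:430,::-1])
E
```

```text
clock: 6.22
ee_pos: [0.5381, -0.1778, 0.3694]
ee_rot: [0.002, 0.637, 0.771, 0.001]
wrist_force: [0.0, 0.2, -1.9]
grip_width: 0.0418
(420, 250) [0.776 0.05  0.   ]
(405, 160) [0.771 0.226 0.   ]
(410, 110) [0.766 0.186 0.1  ]
(420, 180) [0.766 0.047 0.1  ]
(300, 75) [0.635 0.431 0.   ]
(440, 370) [ 0.781 -0.133  0.   ]
heading 100.9 grasp [ 0.5379 -0.1779  0.2049] | turn [0.01 0.01 1.47] shift [15.34  5.67  0.19] | F [ 0.4 -0.9 -1.5] w 0.0421 t 6.275
```

View pics/s2.png

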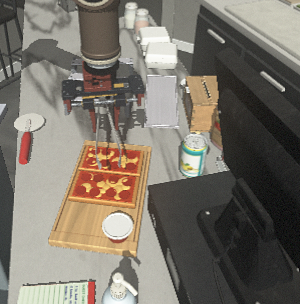

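The tongs are held above the board. A wooden box stands just beyond the tray, so I'll check its height and clearance against the gripper's body.

Run:
```python
from h import *
S=optics.capture("side"); s=lambda x,y:(170+x/2.79-.5,120+y/2.79-.5)
for z in (.06,.08,.1,.12,.14): print(z,*[at(S,*s(*p),z)[:2].round(3) for p in ((425,183),(408,101))], proj(S,[.776,.05,z]).round(1))
print([proj(S,p).round(1) for p in ([.776,.05,0],)], s(425,183), s(420,250))
c=optics.capture("wrist"); crop(c["frame"],0,0,512,384,1.56,"pics/w2.png",40)
```

```text
0.06 [0.78  0.096] [0.773 0.271] [[321.9 194. ]]
0.08 [0.775 0.069] [0.769 0.239] [[322.5 188.8]]
0.1 [0.771 0.042] [0.765 0.206] [[323.2 183.5]]
0.12 [0.767 0.014] [0.761 0.174] [[323.9 178. ]]
0.14 [ 0.763 -0.013] [0.757 0.142] [[324.6 172.5]]
[array([[320. , 209.1]])] (321.8297491039426, 185.09139784946237) (320.0376344086021, 209.10573476702507)
```

```bash
python3 -m inch '[[0,0,0.735,0,0,0,1],[0,0,0.735,0,0,0,1],[0,0,0,0.96,0.31,0,1],[0,0,0,0.96,0.31,0,1],[0,0,0,0.96,0.31,0,1],[0,0,0,0.96,0.31,0,1],[0,0,0,0.96,0.31,0,1],[0,0,0,0.96,0.31,0,1],[0,0,0,0.96,0.31,0,1],[0,0,0,0.96,0.31,0,1],[0,0,0,0.96,0.31,0,1],[0,0,0,0.96,0.31,0,1],[0,0,0,0.96,0.31,0,1],[0,0,0,0.96,0.31,0,1],[0,0,0,0.96,0.31,0,1],[0,0,0,0.96,0.31,0,1],[0,0,0,0.96,0.31,0,1],[0,0,0,0.96,0.31,0,1],[0,0,0,0,0,0,1]]' 20
python3 - <<'E'
from h import *
go(.674,.2033,.2,89.1)
c=optics.capture("wrist"); crop(c["frame"],0,0,512,384,1.56,"pics/w3.png",40)
E
```

```text
clock: 8.75
ee_pos: [0.6671, 0.2065, 0.3652]
ee_rot: [-0.001, 0.711, 0.703, -0.001]
wrist_force: [0.5, 0.2, -2.4]
grip_width: 0.0422
heading 89.3 grasp [0.6667 0.2066 0.2022] | turn [-0.02 -0.01  0.02] shift [-0.12  0.28  0.09] | F [ 0.5  0.2 -2.4] w 0.0422 t 8.75
```

View pics/w3.png

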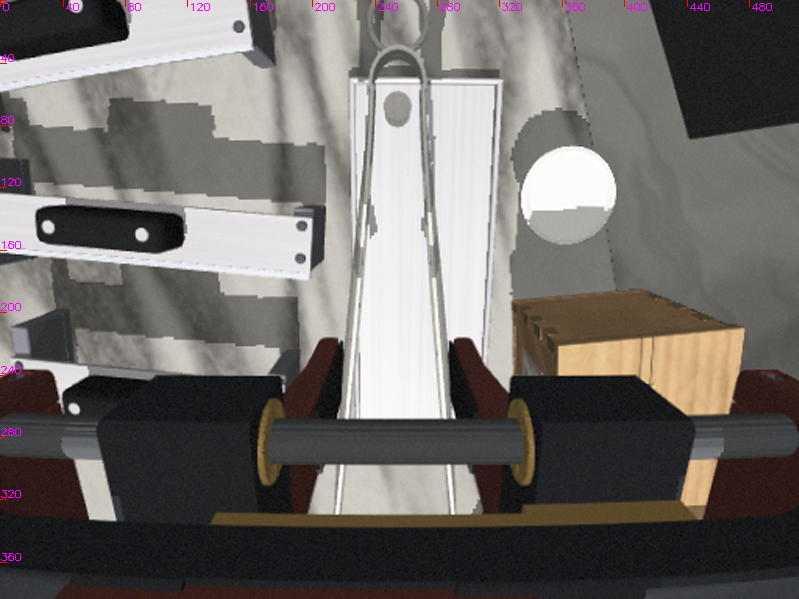

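The wrist view shows the tongs over the tray, whose +y corners are at (350,78) and (503,78). The box's near corner is at (513,303) at its base and (557,345) at its top.

Run:
```python
from h import *
c=optics.capture("wrist"); w=lambda x,y:(x/1.56-.5,y/1.56-.5)
for n,p,z in (("tNL",(350,78),.011),("tFL",(503,78),.011),("tF",(484,360),.011),("tF2",(494,220),.011),("tN",(357,235),.011),("box base",(513,303),0),("ring",(397,0),.19),("hinge",(397,105),.19),("gm far",(318,150),.056)):
    print(n,at(c,*w(*p),z)[:2].round(4))
for z in (.08,.09,.1,.11,.12): print(z,at(c,*w(557,345),z)[:2].round(4))
for z in (.17,.19,.2): print([at(c,*w(*p),z)[:2].round(4) for p in ((397,45),(343,380),(448,380))])
```

```text
tNL [0.6367 0.3524]
tFL [0.747  0.3513]
tF [0.7403 0.1345]
tF2 [0.7438 0.2496]
tN [0.6381 0.2394]
box base [0.765  0.1805]
ring [0.6705 0.3334]
hinge [0.6701 0.3007]
gm far [0.619  0.2988]
0.08 [0.7739 0.1726]
0.09 [0.77   0.1763]
0.1 [0.7661 0.1801]
0.11 [0.7622 0.1838]
0.12 [0.7583 0.1876]
[array([0.6704, 0.3257]), array([0.6446, 0.1911]), array([0.6912, 0.1905])]
[array([0.6703, 0.3196]), array([0.6474, 0.2003]), array([0.6888, 0.1998])]
[array([0.6703, 0.3166]), array([0.6489, 0.2049]), array([0.6876, 0.2044])]
```

```bash
python3 -m inch '[[0,0,0,0.15,0.2,0.5,1],[0,0,0,0,0,1,1],[0,0,0,0,0,1,1],[0,0,0,0,0,1,1],[0,0,0,0,0,1,1],[0,0,0,0,0,1,1],[0,0,0,0,0,0.5,1],[0,0,0,0,0,0.4,1],[0,0,0,0,0,0,1]]' 20
python3 -c "
from h import *
go(.672,.211,.033,89.1)"
```

```text
clock: 9.98
ee_pos: [0.6727, 0.2076, 0.2067]
ee_rot: [-0.0, 0.713, 0.701, -0.0]
wrist_force: [0.0, 0.4, -1.1]
grip_width: 0.0419
heading 89.1 grasp [0.6726 0.2075 0.0437] | turn [-0.  0. -0.] shift [ 0.14 -0.03  0.43] | F [ 0.   0.4 -1.1] w 0.0419 t 9.975
```

```bash
python3 -m inch '[[0,0,0,0.13,0,0.22,1],[0,0,0,0,0,0.22,1],[0,0,0,0,0,0,1],[0,0,0,0,0,0,0.3],[0,0,0,0,0,0,-0.2],[0,0,0,0,0,0,-0.4],[0,0,0,0,0,0,-0.4]]' 20
python3 -m inch '[[0,0,0,0,0,-0.5,-0.4],[0,0,0,0,0,-1,-0.4],[0,0,0,0,0,-1,-0.4],[0,0,0,0,0,-1,-0.4],[0,0,0,0,0,-1,-0.4],[0,0,0,0,0,-1,-1],[0,0,0,0,0,-1,-1],[0,0,0,0,0,-0.5,-1],[0,0,0,0,0,0,-1]]' 20
python3 - <<'E'
from h import *
go(.463,.374,.2,89.1)
c=optics.capture("wrist"); crop(c["frame"],0,0,512,384,1.56,"pics/w4.png",40)
E
```

```text
clock: 10.85
ee_pos: [0.6729, 0.2111, 0.1964]
ee_rot: [0.0, 0.713, 0.702, 0.0]
wrist_force: [0.1, -0.0, -0.7]
grip_width: 0.0616
clock: 11.98
ee_pos: [0.6729, 0.2112, 0.3724]
ee_rot: [0.0, 0.713, 0.702, 0.001]
wrist_force: [-0.3, 0.3, -1.0]
grip_width: 0.0876
heading 89.1 grasp [0.6732 0.2113 0.2094] | turn [ 0.01 -0.   -0.  ] shift [ 6.38 -8.5   0.37] | F [-0.3  0.3 -1. ] w 0.0876 t 11.975
```

View pics/w4.png

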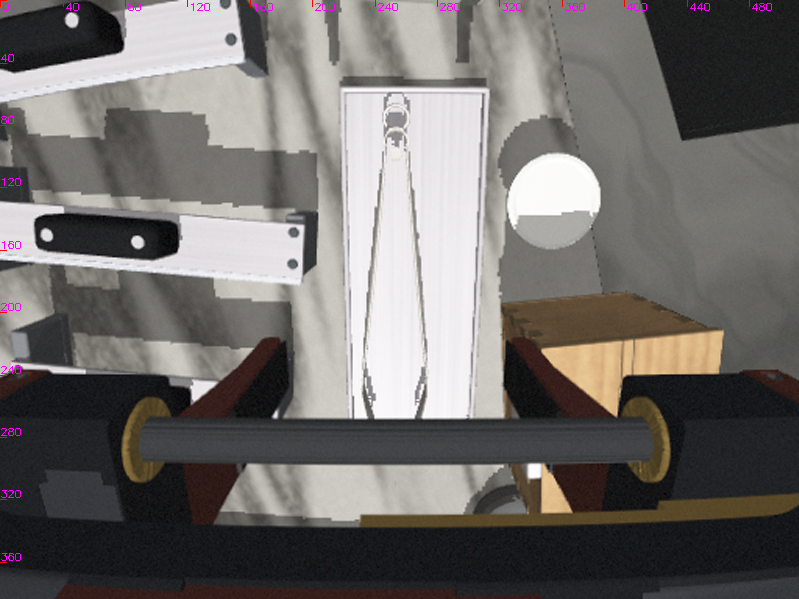

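The tongs lie flat inside the tray, with their ring at (396,110) and arms at (365,390) and (425,390), within the rim lines at 345 and 485. Next is the guide. I'll use heading ~184°, so the wrist camera watches the wide end.

Run:
```python
from h import *
T=optics.capture("top")
for p in ((195,250),(158,285)): print("shaker",at(T,p[0]*.64,p[1]*.64,.119).round(3))
go(.463,.37,.21,184)
```

```text
shaker [0.491 0.492 0.119]
shaker [0.397 0.526 0.119]
heading 89.1 grasp [0.6725 0.2108 0.2074] | turn [-1.000e-02 -0.000e+00 -1.186e+01] shift [ 7.92  6.93 -0.11] | F [-0.7 -1.1 -0.6] w 0.0878 t 12.075
```

```bash
python3 -m inch '[[0,0,-0.99,0,0,0,-1],[0,0,-0.99,0,0,0,-1],[0,0,-0.99,0,0,0,-1],[0,0,-0.99,0,0,0,-1],[0,0,-0.99,0,0,0,-1],[0,0,-0.99,0,0,0,-1],[0,0,-0.99,0,0,0,-1],[0,0,-0.99,0,0,0,-1],[0,0,-0.99,0,0,0,-1],[0,0,-0.99,0,0,0,-1],[0,0,-0.99,0,0,0,-1],[0,0,-0.97,0,0,0,-1],[0,0,0,0,0,0,-1]]' 20
python3 -c "
from h import *
go(.463,.37,.21,184); print(env.get_obs()['joints'])"
```

```text
clock: 13.7
ee_pos: [0.6727, 0.2108, 0.3696]
ee_rot: [-0.001, -0.034, 0.999, -0.0]
wrist_force: [-0.7, -0.4, -0.1]
grip_width: 0.0879
heading -176.1 grasp [0.6724 0.2108 0.2066] | turn [-0.   -0.02 -0.01] shift [ 7.92  6.94 -0.14] | F [-0.7 -0.4 -0.1] w 0.0879 t 13.7
[ 0.12022797  0.72202107 -0.84488351  1.37437752  0.54013937  1.28473482
  0.88909565]
```

```bash
python3 -m inch '[[0,0,0,0.99,0.87,0,-1],[0,0,0,0.99,0.87,0,-1],[0,0,0,0.99,0.87,0,-1],[0,0,0,0.99,0.87,0,-1],[0,0,0,0.99,0.87,0,-1],[0,0,0,0.99,0.87,0,-1],[0,0,0,0.99,0.87,0,-1],[0,0,0,0.99,0.87,0,-1],[0,0,0,0,0,0,-1]]' 20
python3 - <<'E'
from h import *
go(.463,.37,.21,184)
c=optics.capture("wrist"); crop(c["frame"],0,0,512,384,1.56,"pics/w5.png",40)
E
```

```text
clock: 14.82
ee_pos: [0.4606, 0.3728, 0.3712]
ee_rot: [-0.0, -0.036, 0.999, 0.0]
wrist_force: [0.7, 0.4, 0.6]
grip_width: 0.0875
heading -175.9 grasp [0.4605 0.3729 0.2082] | turn [ 0.01 -0.01  0.01] shift [-0.09 -0.12 -0.07] | F [0.7 0.4 0.6] w 0.0875 t 14.825
```

View pics/w5.png

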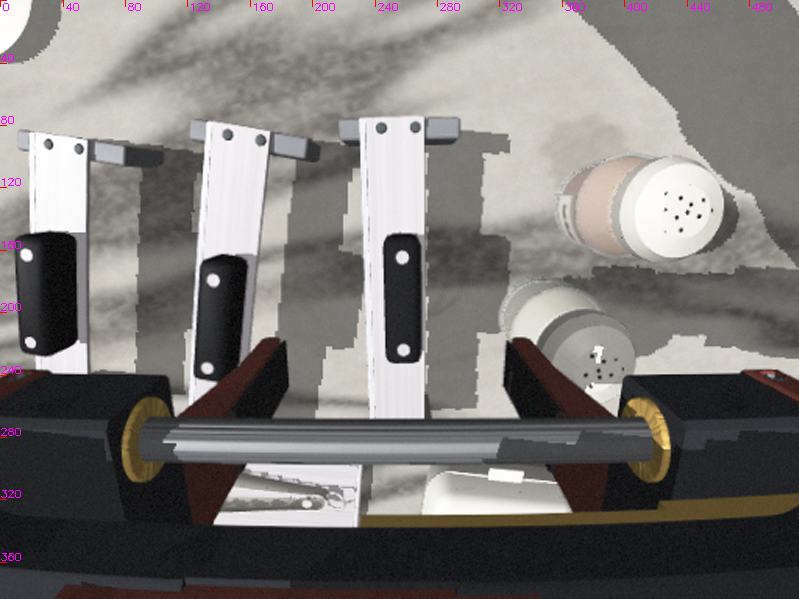

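Wrist view: the guide's grip spans (384–421, 234–362) with bolts at (402,257) and (404,350). The near strip corners are at (360,118) and (424,117).

Run:
```python
from h import *
c=optics.capture("wrist"); w=lambda x,y:(x/1.56-.5,y/1.56-.5)
for n,p,z in (("gripEndNear",(403,234),.09),("gripEndFar",(404,362),.09),("bolt1",(402,257),.09),("bolt2",(404,350),.09),("gripL",(384,300),.09),("gripR",(421,300),.09),("stripL",(360,118),.056),("stripR",(424,117),.056),("stripLfar",(369,410),.056),("stripRfar",(425,410),.056),("plL",(340,120),.052),("plR",(459,117),.052)):
    print(n,at(c,*w(*p),z)[:2].round(4))
```

```text
gripEndNear [0.4211 0.3725]
gripEndFar [0.5037 0.3793]
bolt1 [0.4351 0.3729]
bolt2 [0.4953 0.3786]
gripL [0.4629 0.3637]
gripR [0.4613 0.3868]
stripL [0.3517 0.3402]
stripR [0.3482 0.3814]
stripLfar [0.5586 0.3573]
stripRfar [0.5557 0.3998]
plL [0.3532 0.3268]
plR [0.3459 0.4044]
```

```bash
python3 -c "
from h import *
go(.464,.3757,.079,185)"
```

```text
heading -176.1 grasp [0.4634 0.3706 0.2078] | turn [-0.01 -0.   -0.14] shift [-0.04  0.2   5.15] | F [ 0.2  0.1 -0.8] w 0.0879 t 14.925
```

```bash
python3 -m inch '[[0,0,-0.13,-0.04,0.17,1,-1],[0,0,0,0,0,1,-1],[0,0,0,0,0,1,-1],[0,0,0,0,0,1,-1],[0,0,0,0,0,0.7,-1],[0,0,0,0,0,0.45,-1],[0,0,0,0,0,0,-1],[0,0,0,0,0,0,-0.2]]' 40
python3 -m inch '[[0,0,0,0,0,0,0.4],[0,0,0,0,0,0,1],[0,0,0,0,0,0,1],[0,0,0,0,0,0,1],[0,0,0,0,0,0,1]]' 40
python3 -c "
from h import *
go(.464,.3757,.079,185)"
```

```text
clock: 15.92
ee_pos: [0.4641, 0.3755, 0.2431]
ee_rot: [0.0, -0.044, 0.999, 0.0]
wrist_force: [-0.2, -0.8, -0.2]
grip_width: 0.0808
clock: 16.55
ee_pos: [0.4639, 0.3752, 0.2424]
ee_rot: [0.0, -0.044, 0.999, -0.0]
wrist_force: [1.1, -0.6, -0.3]
grip_width: 0.0316
heading -175.0 grasp [0.4639 0.3752 0.0794] | turn [-0.  0.  0.] shift [-0.    0.02  0.02] | F [ 1.1 -0.6 -0.3] w 0.0316 t 16.55
```

```bash
python3 -m inch '[[0,0,0,0,0,0,1],[0,0,0,0,0,-0.3,1],[0,0,0,0,0,-0.7,1],[0,0,0,0,0,-1,1],[0,0,0,0,0,-1,1],[0,0,0,0,0,-1,1],[0,0,0,0,0,-1,1],[0,0,0.6,0,0,0,1],[0,0,0.62,0,0,0,1],[0,0,0,0,0,0,1]]' 40
python3 -c "
from h import *
go(.548,-.157,.204,175.2)
T=optics.capture('top')
print('can',at(T,130+600/2.85,130+68/2.85,.115).round(3))"
```

```text
clock: 17.8
ee_pos: [0.4637, 0.3752, 0.3685]
ee_rot: [0.0, 0.041, 0.999, 0.0]
wrist_force: [-0.8, -0.6, -3.5]
grip_width: 0.024
heading 175.3 grasp [0.4638 0.3752 0.2055] | turn [0.   0.01 0.01] shift [ -5.14 -20.93   0.06] | F [-0.8 -0.6 -3.5] w 0.024 t 17.8
can [ 0.75  -0.127  0.115]
```

```bash
python3 -m inch '[[0,0,0,-0.1,-0.5,0,1],[0,0,0,-0.25,-1,0,1],[0,0,0,-0.25,-1,0,1],[0,0,0,-0.25,-1,0,1],[0,0,0,-0.25,-1,0,1],[0,0,0,-0.25,-1,0,1],[0,0,0,-0.25,-1,0,1],[0,0,0,-0.25,-1,0,1],[0,0,0,-0.25,-1,0,1],[0,0,0,-0.25,-1,0,1],[0,0,0,-0.25,-1,0,1],[0,0,0,-0.25,-1,0,1],[0,0,0,-0.25,-1,0,1],[0,0,0,-0.25,-1,0,1],[0,0,0,-0.25,-1,0,1],[0,0,0,-0.25,-1,0,1],[0,0,0,-0.25,-1,0,1],[0,0,0,-0.25,-1,0,1],[0,0,0,-0.25,-1,0,1],[0,0,0,-0.25,-1,0,1]]' 40
python3 -m inch '[[0,0,0,-0.2,-0.9,0.4,1],[0,0,0,-0.1,-0.5,1,1],[0,0,0,0,0,1,1],[0,0,0,0,0,0.5,1],[0,0,0,0,0,0,1],[0,0,0,0,0,0,1]]' 40
python3 - <<'E'
from h import *
go(.548,-.157,.14,175.2)
c=optics.capture("wrist"); crop(c["frame"],0,0,512,384,1.56,"pics/w6.png",40)
np.savez("pics/w6.npz",**c)
E
```

```text
clock: 20.35
ee_pos: [0.544, -0.1222, 0.3674]
ee_rot: [-0.0, 0.041, 0.999, -0.0]
wrist_force: [0.8, 0.1, -3.6]
grip_width: 0.0234
clock: 21.1
ee_pos: [0.5494, -0.1559, 0.2957]
ee_rot: [0.001, 0.041, 0.999, -0.0]
wrist_force: [-0.0, 0.4, -2.6]
grip_width: 0.0235
heading 175.3 grasp [ 0.5496 -0.1559  0.1327] | turn [-0.    0.01  0.01] shift [ 0.05 -0.05 -0.29] | F [-0.   0.4 -2.6] w 0.0235 t 21.1
```

View pics/w6.png

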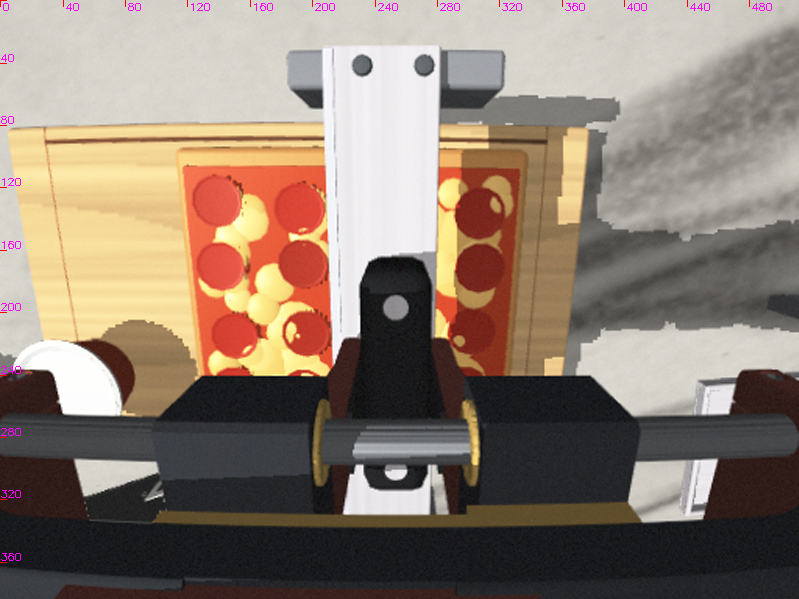

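Wrist view: the guide is held over the board and hides the score. The pizza's near corners are at (178,150) and (526,150), the board's near edge runs from (10,128) to (588,128), and the strip's near corners are at (323,47) and (440,45).

Run:
```python
from h import *
c=optics.capture("wrist"); w=lambda x,y:(x/1.56-.5,y/1.56-.5); f=.053
def q(p,z): return at(c,*w(*p),z)[:2]
for n,p,z in (("bR",(588,128),.022),("bL",(10,128),.022),("bRside",(565,374),.022),("pL",(178,150),.042),("pR",(526,150),.042),("pL2",(203,375),.042),("pR2",(507,375),.042),
 ("sL",(323,47),f+.056),("sR",(440,45),f+.056),("sLlow",(331,335),f+.056),("sRlow",(435,250),f+.056),("bolt1",(396,307),f+.09),("bolt2",(397,473),f+.09),("plateL",(288,51),f+.052),("plateR",(505,50),f+.052),
 ):
    print(n,q(p,z).round(4))
b=(q((588,128),.022)-q((10,128),.022)); print(np.linalg.norm(b),-np.degrees(np.arctan2(b[0],b[1])))
b=(q((526,150),.042)-q((178,150),.042)); print(np.linalg.norm(b),-np.degrees(np.arctan2(b[0],b[1])))
b=(q((505,50),f+.052)-q((288,51),f+.052)); print(np.linalg.norm(b),-np.degrees(np.arctan2(b[0],b[1])))
b=(q((323,47),f+.056)-q((440,45),f+.056)); print(np.linalg.norm(b))
```

```text
bR [ 0.4572 -0.0398]
bL [ 0.4257 -0.3733]
bRside [ 0.6063 -0.0512]
pL [ 0.4524 -0.2633]
pR [ 0.4682 -0.0813]
pL2 [ 0.5797 -0.2742]
pR2 [ 0.5942 -0.0938]
sL [ 0.4313 -0.1725]
sR [ 0.4342 -0.131 ]
sLlow [ 0.5387 -0.1821]
sRlow [ 0.5072 -0.1374]
bolt1 [ 0.5197 -0.1537]
bolt2 [ 0.5817 -0.1585]
plateL [ 0.4302 -0.186 ]
plateR [ 0.4363 -0.1069]
0.33496697662704905 -5.401707158170143
0.1826698159032377 -4.94322154389029
0.0793190219722968 -4.4306423448411705
0.0416050587482528
```

Run:
```python
from m import *
for n,c,p in (("T",T,t(611,216)),("T",T,t(556,343)),("S",S,s(108,357)),("S",S,s(280,377))):
    print(n,at(c,*p,.042)[:2].round(4))
go(.5468,-.156,.105,175)
```

```text
T [ 0.6202 -0.1904]
T [ 0.4619 -0.1756]
S [ 0.4613 -0.1728]
S [ 0.6247 -0.1895]
heading 175.3 grasp [ 0.5495 -0.1561  0.1327] | turn [-0.    0.01  0.03] shift [ 0.1  -0.01  1.11] | F [-0.2  0.4 -4.3] w 0.024 t 21.3
```

```bash
python3 -m inch '[[0,0,0.03,0.1,0,0.5,1],[0,0,0,0,0,0.6,1],[0,0,0,0,0,0,1]]' 40
python3 -m inch '[[0,0,0,0,0,0.3,1],[0,0,0,0,0,0.3,1],[0,0,0,0,0,0.27,1],[0,0,0,0,0,0,1],[0,0,0,0,0,0,1]]' 40
python3 - <<'E'
from h import *
go(.5468,-.156,.083,175)
c=optics.capture("wrist"); np.savez("pics/w7.npz",**c)
d=optics.capture("side"); np.savez("pics/s7.npz",**d)
crop(c["frame"],100,0,360,250,2.0,"pics/a.png"); crop(d["frame"],190,190,300,290,2.5,"pics/b.png")
a=cv2.imread("pics/a.png");b=cv2.imread("pics/b.png"); o=np.zeros((500,800,3),np.uint8); o[:,:520]=a; o[:250,525:800]=b[:,:275]
crop(c["frame"],188,70,228,170,2.4,"pics/e.png"); e=cv2.imread("pics/e.png"); o[255:255+e.shape[0],525:525+e.shape[1]]=e[:245]
cv2.imwrite("pics/w7.png",o)
E
```

```text
clock: 21.68
ee_pos: [0.5458, -0.156, 0.2655]
ee_rot: [-0.002, 0.043, 0.999, 0.0]
wrist_force: [-0.3, 0.4, -2.9]
grip_width: 0.024
clock: 22.3
ee_pos: [0.5467, -0.1559, 0.2458]
ee_rot: [0.0, 0.043, 0.999, 0.0]
wrist_force: [0.2, -0.6, -2.3]
grip_width: 0.0239
heading 175.0 grasp [ 0.5467 -0.1559  0.0828] | turn [0. 0. 0.] shift [-0.01 -0.   -0.01] | F [ 0.2 -0.6 -2.3] w 0.0239 t 22.3
```

View pics/w7.png

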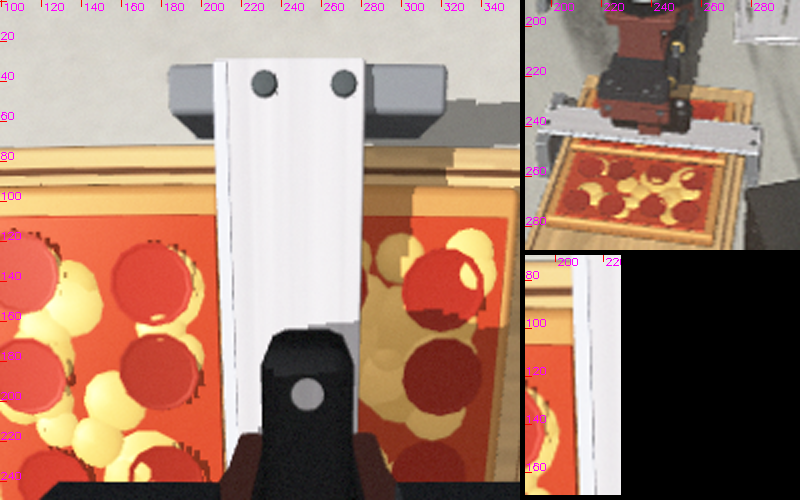

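The guide straddles the board without contact. A thin tan sliver lies along the strip's left edge at u≈207–211, and the side view shows the scored line just in front of the strip. I'll read the profiles by code.

Run:
```python
from h import *
c=dict(np.load("pics/w7.npz"));d=dict(np.load("pics/s7.npz"))
def line(cc,p,z): return proj(cc,[*p,z])[0].round(1)
for v in (115,135,160,185,205): print("w",v,[tuple(int(k) for k in c["frame"][v,u]) for u in range(202,216)])
for u in (215,230,245,258,268): print("s",u,[tuple(int(k) for k in d["frame"][v,u]) for v in range(228,260)])
b=np.radians(-5);U=np.array([np.cos(b),np.sin(b)]);V=np.array([-U[1],U[0]]);o=np.array([.5467,-.1559])
for s in (-.07,-.04,0,.03,.05):
  P=o+s*U-.026*V
  print(s,"wrist top/under/score",line(c,P,.0596),line(c,P,.0556),line(c,P,.042),line(c,P-.0025*V,.042)," side",line(d,P,.0596),line(d,P,.0556),line(d,P,.042),line(d,P-.0025*V,.042))
```

```text
w 115 [(234, 90, 56), (234, 92, 57), (233, 90, 55), (235, 94, 61), (236, 92, 61), (182, 63, 39), (160, 118, 87), (242, 242, 246), (245, 246, 250), (244, 245, 248), (244, 245, 249), (245, 245, 249), (248, 249, 251), (185, 182, 188)]
w 135 [(231, 88, 55), (232, 90, 56), (232, 89, 57), (233, 90, 57), (233, 92, 60), (229, 87, 56), (147, 64, 37), (204, 173, 146), (244, 244, 248), (242, 243, 247), (244, 244, 248), (245, 245, 248), (245, 245, 249), (246, 247, 250)]
w 160 [(232, 89, 53), (232, 89, 54), (232, 88, 55), (232, 89, 54), (233, 90, 58), (233, 89, 55), (220, 82, 51), (136, 73, 45), (205, 177, 154), (243, 244, 248), (243, 244, 248), (243, 243, 248), (244, 245, 248), (244, 245, 249)]
w 185 [(232, 89, 57), (231, 88, 54), (231, 88, 54), (232, 90, 57), (231, 87, 53), (231, 87, 54), (231, 89, 55), (208, 75, 45), (153, 99, 60), (169, 152, 139), (242, 243, 247), (242, 243, 246), (244, 245, 248), (244, 246, 249)]
w 205 [(229, 86, 50), (230, 87, 50), (231, 89, 55), (230, 88, 51), (230, 89, 53), (230, 87, 52), (231, 87, 52), (233, 90, 54), (167, 62, 34), (180, 129, 84), (225, 209, 193), (242, 
[... 2630 characters left out ...]
core [209.3 115.5] [210.3 115.6] [213.5 116.1] [209.7 116.1]  side [212.6 243.7] [212.7 244.8] [213.1 248.5] [212.8 249.1]
-0.04 wrist top/under/score [211.1 166.2] [212.  165.2] [214.9 162.1] [211.2 162.1]  side [223.8 244.9] [223.9 246. ] [224.2 249.6] [224.  250.3]
0 wrist top/under/score [213.4 227.6] [214.2 225.3] [216.8 218.3] [213.3 218.3]  side [239.  246.4] [239.  247.5] [239.2 251.2] [239.  251.9]
0.03 wrist top/under/score [215.1 269. ] [215.9 266. ] [218.2 256.7] [214.9 256.7]  side [250.4 247.6] [250.5 248.7] [250.6 252.4] [250.4 253.1]
0.05 wrist top/under/score [216.2 294.5] [216.9 291.2] [219.2 280.6] [215.9 280.6]  side [258.1 248.4] [258.1 249.5] [258.2 253.2] [258.  253.9]
```

The side profile puts the score within about 0.5 mm of the edge, and the wrist about 1 mm towards -y. I'll shift 0.6 mm towards -y, lower to ~1 mm above the counter and push towards +x in small steps while watching the force.

```bash
python3 -m inch '[[0,0,0,0,-0.025,0.1,1],[0,0,0,-0.05,0,0,1],[0,0,0,0,0,0,1]]' 40 
python3 -m inch '[[0,0,0,-0.04,0,0,1],[0,0,0,0,0,0,1]]' 
python3 -m inch '[[0,0,0,-0.04,0,0,1],[0,0,0,0,0,0,1]]'
python3 -c "
from h import *
go(.5493,-.156,.0794,175)"
```

```text
clock: 22.78
ee_pos: [0.5479, -0.1567, 0.2432]
ee_rot: [0.0, 0.043, 0.999, 0.0]
wrist_force: [-0.7, -0.2, -2.6]
grip_width: 0.0239
clock: 23.02
ee_pos: [0.5488, -0.1567, 0.2432]
ee_rot: [0.0, 0.043, 0.999, -0.0]
wrist_force: [0.2, -0.1, -3.3]
grip_width: 0.024
clock: 23.28
ee_pos: [0.5493, -0.1569, 0.2429]
ee_rot: [-0.001, 0.044, 0.999, -0.0]
wrist_force: [-1.6, -0.2, -2.9]
grip_width: 0.0234
heading 175.0 grasp [ 0.5491 -0.1569  0.0799] | turn [-0.   -0.01  0.  ] shift [0.   0.03 0.02] | F [-1.6 -0.2 -2.9] w 0.0234 t 23.275
```

```bash
for i in 1 2 3; do python3 -m inch '[[0,0,0,-0.03,0,0,1],[0,0,0,0,0,0,1]]'; python3 -c "
from h import *
print(env.get_obs()['moment'].round(2))"; done
```

```text
clock: 23.52
ee_pos: [0.5496, -0.1569, 0.2428]
ee_rot: [-0.001, 0.044, 0.999, -0.0]
wrist_force: [-5.5, 0.3, -1.9]
grip_width: 0.0238
[ 0.14  1.06 -0.11]
clock: 23.78
ee_pos: [0.5499, -0.1568, 0.2428]
ee_rot: [-0.002, 0.044, 0.999, -0.0]
wrist_force: [-8.9, 0.2, 1.7]
grip_width: 0.0236
[ 0.2   1.6  -0.11]
clock: 24.02
ee_pos: [0.5501, -0.1568, 0.2428]
ee_rot: [-0.003, 0.044, 0.999, -0.0]
wrist_force: [-11.1, 1.6, 3.8]
grip_width: 0.0235
[ 0.3   2.04 -0.11]
```

```bash
python3 -m inch '[[0,0,0,0.02,0,0.02,1],[0,0,0,0,0,0.02,1],[0,0,0,0,0,0,1]]' 
python3 -c "
from h import *
print(env.get_obs()['moment'].round(2))
go(.5493,-.156,.0794,175)"
```

```text
clock: 24.4
ee_pos: [0.55, -0.1566, 0.2427]
ee_rot: [-0.002, 0.043, 0.999, -0.001]
wrist_force: [-13.8, 2.7, 11.3]
grip_width: 0.0239
[ 0.21  2.49 -0.08]
heading 175.0 grasp [ 0.5492 -0.1568  0.0797] | turn [-0.01 -0.03  0.  ] shift [0.03 0.02 0.01] | F [-13.8   2.7  11.3] w 0.0239 t 24.4
```

```bash
python3 -m inch '[[0,0,0,0.02,0,-0.02,1],[0,0,0,0,0,0,1],[0,0,0,0,0,0,0.3],[0,0,0,0,0,0,0],[0,0,0,0,0,0,-0.2],[0,0,0,0,0,0,-0.4],[0,0,0,0,0,0,-0.5]]' 
python3 -m inch '[[0,0,0,0,0,-0.3,-0.5],[0,0,0,0,0,-0.7,-0.5],[0,0,0,0,0,-1,-0.5],[0,0,0,0,0,-1,-0.5],[0,0,0,0,0,-1,-0.5],[0,0,0,0,0,0,-0.5]]'
python3 - <<'E'
from h import *
go(.5493,-.156,.17,175)
c=optics.capture("wrist"); np.savez("pics/w8.npz",**c)
d=optics.capture("side"); np.savez("pics/s8.npz",**d)
crop(c["frame"],100,0,360,250,2.0,"pics/a.png"); crop(d["frame"],190,190,300,290,2.5,"pics/b.png")
a=cv2.imread("pics/a.png");b=cv2.imread("pics/b.png"); o=np.zeros((500,800,3),np.uint8); o[:,:520]=a; o[:250,525:800]=b[:,:275]
crop(d["frame"],190,90,350,230,1.7,"pics/e.png"); e=cv2.imread("pics/e.png"); o[255:255+e.shape[0],525:525+e.shape[1]]=e[:245]
cv2.imwrite("pics/w8.png",o)
E
```

```text
clock: 25.28
ee_pos: [0.5511, -0.157, 0.2427]
ee_rot: [0.0, 0.043, 0.999, -0.0]
wrist_force: [0.1, 0.8, -0.6]
grip_width: 0.0646
clock: 26.02
ee_pos: [0.5516, -0.1567, 0.3456]
ee_rot: [0.002, 0.043, 0.999, -0.001]
wrist_force: [0.0, -0.2, 0.0]
grip_width: 0.0658
heading 175.0 grasp [ 0.5523 -0.157   0.1826] | turn [-0.01  0.03  0.  ] shift [0.09 0.02 0.5 ] | F [ 0.  -0.2  0. ] w 0.0658 t 26.025
```

View pics/w8.png

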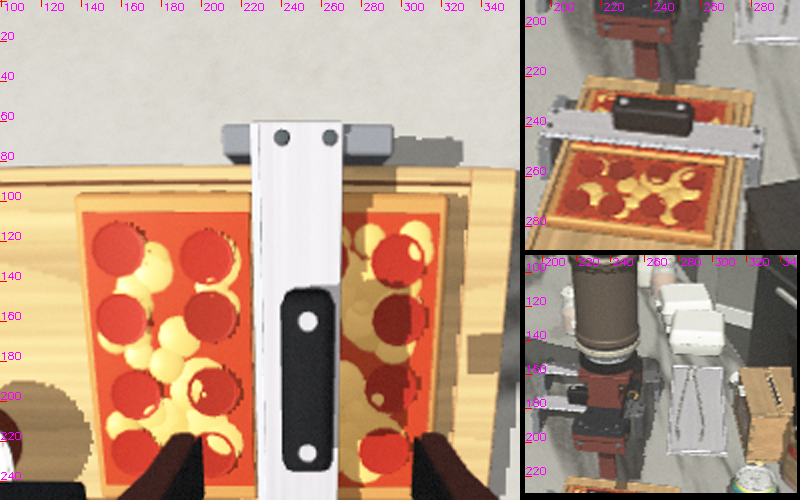

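The guide stands straddling the board with its wide end against the near edge (crop y≈165), and the tongs are in the tray. I'll check the edge against the score, and the yaw, numerically.

Run:
```python
from h import *
c=dict(np.load("pics/w8.npz"));d=dict(np.load("pics/s8.npz"))
for v in (110,130,160,190,215): print("w",v,[tuple(int(k) for k in c["frame"][v,u]) for u in range(220,232)])
for u in (215,230,245,258): print("s",u,[tuple(int(k) for k in d["frame"][v,u]) for v in range(243,258)])
for v in range(76,92): print(v,[tuple(int(k) for k in c["frame"][v,u]) for u in (200,214,220,276,285,292,305)])
b=np.radians(-5);U=np.array([np.cos(b),np.sin(b)]);V=np.array([-U[1],U[0]]);o=np.array([.5497,-.1568])
w=lambda x,y:(100+x/2-.5,y/2-.5)
q=lambda p,z:at(c,*w(*p),z)[:2]
for n,A,B,z in(("bolts",(281,137),(330,137),.056),("gripbolts",(307,320),(307,453),.09),("plate",(222,125),(393,125),.052),("strip",(251,122),(342,121),.056),("board",(0,184),(515,169),.022),("pizza",(76,195),(432,195),.042)):
  a,e=q(A,z),q(B,z); g=e-a; print(n,a.round(4),e.round(4),np.linalg.norm(g).round(4),np.degrees(np.arctan2(g[1],g[0])).round(2))
for s in (-.07,-.04,0,.05):
  P=o+s*U-.026*V; L=lambda cc,P,z:proj(cc,[*P,z])[0].round(1)
  print(s,"wrist top/under/score/border",L(c,P,.056),L(c,P,.052),L(c,P,.042),L(c,P-.0025*V,.042)," side",L(d,P,.056),L(d,P,.052),L(d,P,.042))
```

```text
w 110 [(234, 93, 56), (235, 93, 59), (235, 91, 55), (240, 98, 59), (169, 79, 45), (187, 130, 74), (245, 245, 247), (246, 247, 250), (246, 247, 250), (247, 248, 251), (204, 200, 204), (244, 241, 244)]
w 130 [(238, 160, 91), (236, 91, 58), (234, 88, 54), (235, 90, 56), (218, 80, 48), (146, 105, 62), (174, 154, 135), (246, 246, 249), (245, 246, 249), (246, 246, 250), (228, 228, 233), (243, 240, 243)]
w 160 [(234, 90, 56), (233, 89, 54), (234, 90, 57), (234, 90, 56), (238, 96, 60), (149, 79, 44), (157, 123, 96), (241, 237, 236), (246, 246, 249), (245, 246, 249), (246, 246, 249), (221, 217, 221)]
w 190 [(156, 58, 33), (232, 87, 54), (231, 85, 53), (232, 88, 54), (231, 86, 51), (229, 90, 55), (171, 116, 68), (161, 135, 120), (248, 248, 251), (245, 246, 249), (246, 247, 249), (250, 250, 251)]
w 215 [(231, 84, 52), (231, 86, 52), (231, 85, 50), (230, 82, 50), (231, 84, 53), (227, 83, 50), (149, 75, 41), (144, 107, 72), (185, 169, 160), (247, 247, 250), (246, 246, 250), (242, 243, 247)]
s 215 [(191, 188, 186), (194, 193, 193), (214, 220, 228), (152, 131, 124), (212, 93, 66), (202, 147, 90), (
[... 2927 characters left out ...]
  -0.1724] [ 0.4332 -0.1312] 0.0414 85.56
board [ 0.4398 -0.3119] [ 0.457  -0.0398] 0.2727 86.38
pizza [ 0.4522 -0.2638] [ 0.4681 -0.0885] 0.176 84.8
-0.07 wrist top/under/score/border [226.1 114.4] [226.5 114.5] [227.4 114.8] [224.9 114.8]  side [213.8 245. ] [213.9 246.1] [214.2 248.7]
-0.04 wrist top/under/score/border [226.7 146.3] [227.1 146. ] [228.  145.1] [225.6 145.1]  side [225.  246.1] [225.1 247.2] [225.3 249.9]
0 wrist top/under/score/border [227.6 186.4] [228.  185.5] [228.8 183.4] [226.5 183.4]  side [240.2 247.7] [240.2 248.8] [240.3 251.5]
0.05 wrist top/under/score/border [228.8 232.7] [229.1 231.2] [229.9 227.7] [227.6 227.7]  side [259.3 249.7] [259.3 250.8] [259.3 253.5]
```

The checks agree, so I'm handing in.

```bash
python3 -m inch '[[0,0,0,0,0,-1,-0.5],[0,0,0,0,0,-1,-0.5],[0,0,0,0,0,0,-0.5]]'; python3 -c "
from plant import env
print(env.job_done())"
```

```text
clock: 26.5
ee_pos: [0.5513, -0.1568, 0.3934]
ee_rot: [0.001, 0.043, 0.999, -0.0]
wrist_force: [0.1, 0.6, -0.7]
grip_width: 0.0661
the job is handed in; nothing more can be done
None
```

I handed the job in at 26.5 s: the tongs lie flat in the tray, and the 205 mm guide straddles the board with its bevelled edge on the score.

- **Tongs:** I released them about 5 mm above the tray floor because a wooden box stands close beyond the tray. The wrist picture shows them inside the rim.
- **Guide choice:** I picked the one nearest the shakers, measuring 229–233 mm overall. The other two measured about 250 and 210 mm and were not touched.
- **Guide against the near edge:** I pushed it until the board pushed back with about 14 N, then released it. The last wrist picture shows the wide end meeting the edge with no visible gap at the points sampled. The guide's angle is about -5.0°, the same as the board's best estimate.
- **Bevelled edge:** The side and wrist views both put it within about 0.5 mm of the middle of the score.
- **Clear of everything else:** The fingers stayed about 4 mm above the pizza while taking the tongs. I saw no unexpected contact forces. I did not re-measure the cup, can or shakers after the moves.

**Where measurements disagreed:** early wrist estimates of the score's position differed by up to 4 mm between views, and those of the board's near edge by a few millimetres. One late reading put the board's angle at -3.6°, where the others said about -5°. I settled these with the close-up comparison and the contact force.

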